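# Pack an order of sauce jars and send it to the pick-up bay

## Task

Draw the tray with the green handle straight out of its slot in the chilled cabinet, keeping it level all the way, and set it down flat on the white board. Pack every green-lidded sauce jar from it upright into the open carton on the roller lane, and only when they are all packed push the carton along the rollers fully home against the end stop of the green pick-up bay. Leave the empty tray lying flat on top of the cabinet, its handle towards the cabinet's front, ready for refilling, and leave everything else where it is.

Things in the scene. Friction and masses are not known exactly. Their poses are not given: they have to be found in the camera images.
- cabinet: (Sizes in mm.) Fixed steel cabinet, 300 deep (x), 336 wide (y), 119 high. Origin on the table under its centre; x from front (face at -150) to back. Two slots open at the front, at y +81 and -81: 150 wide, 145 deep, floor z 62, ceiling z 111, guide lips at z 78.5 over the tray walls, so a tray has 2 mm play each side, 2.5 above. The jar tray is in either; draw it to -x.
- tray_handle (a point): (Sizes in mm.) Loose black tray, 140 long (x), 146 wide, floor 4, walls 14 high, 0.18 kg empty; starts fully in a slot. Point: middle of its green handle bar, 10 thick (x), 84 long (y), 24 high, 41 clear of the tray's front, stems at y +-38; pinch it from above. Axes: x from handle to tray (into the cabinet), z up. Middle of the tray's underside: x +116, z -36.
- jar1_center (a point): (Sizes in mm.) Loose sealed glass sauce jar, green lid, a plain cylinder 44 in diameter, 40 high, 55 g; point: its centre, half-way up; z is its upright axis. Starts standing in the tray, in one of four places 60 apart along the tray and 72 across. May be absent (2 to 4 jars are there).
- jar2_center (a point): (Sizes in mm.) Loose sealed glass sauce jar, green lid, a plain cylinder 44 in diameter, 40 high, 55 g; point: its centre, half-way up; z is its upright axis. Starts standing in the tray, in one of four places 60 apart along the tray and 72 across. May be absent (2 to 4 jars are there).
- jar3_center (a point): (Sizes in mm.) Loose sealed glass sauce jar, green lid, a plain cylinder 44 in diameter, 40 high, 55 g; point: its centre, half-way up; z is its upright axis. Starts standing in the tray, in one of four places 60 apart along the tray and 72 across. May be absent (2 to 4 jars are there).
- jar4_center (a point): (Sizes in mm.) Loose sealed glass sauce jar, green lid, a plain cylinder 44 in diameter, 40 high, 55 g; point: its centre, half-way up; z is its upright axis. Starts standing in the tray, in one of four places 60 apart along the tray and 72 across. May be absent (2 to 4 jars are there).
- board: Fixed white prep board, 340 mm (x) by 250 mm (y), 12 mm thick; origin on the table under its centre, z up, top at z 12.
- lane: (Sizes in mm.) Fixed roller lane. Origin on the table under its middle; x is the way into the bay, z up. 13 free rollers, tops at z 60, x -240 to +240; side rails 142 apart up to z 85; low tail plate at x -262, up to z 66. The bay: green cheeks 142 apart from x +36, up to z 150, open above; end stop's face at x +250. With the carton fully home its centre is at x +144.
- carton_center (a point): (Sizes in mm.) Loose open carton on the rollers near the lane's tail, 212 long (x), 136 wide (y), 62 high, walls and floor 4, 0.12 kg empty; rolls very easily along the lane. Point: its centre, half-way up (underside 31 lower, inner floor 27 lower, rim 31 higher). Its x is along the lane's x.
- butter_tray_handle (a point): Middle of the grey handle of the other tray, of the same size, full of butter tubs, in the other slot: leave it.
- ketchup_base (a point): Foot of a red squeeze bottle, 56 mm wide, 190 mm high: leave it.
- mustard_base (a point): Foot of a yellow squeeze bottle, 56 mm wide, 190 mm high: leave it.
- pickle_jar_center (a point): Centre of a bigger, red-lidded jar, 68 mm wide and 85 mm high, on the board's corner farthest from robot and cabinet: leave it.
- shaker_base (a point): Foot of a steel seasoning shaker, 48 mm wide, 88 mm high: leave it.
- label_roll_base (a point): Underside of a roll of paper labels, 76 mm wide, 40 mm high, on the rear of the cabinet's top: leave it.
- spatula_grip (a point): Handle of a spatula lying on the table beyond the lane's right side: leave it.
Things that resemble listed ones, but are neither listed nor needed, are in the scene too. What is shaped like the part that bears tray_handle but blue is not meant.

How it is judged:
By the outcome, as a careful person would: the job done as asked, in the order asked, and still so for the second after the job is handed in, with the robot touching nothing.
Of jar1, jar2, jar3, jar4 only 2 to 4 are there at a start; the rules pass over those that are not, and their reading is None.
At some moment in a run one of jar1, jar2, jar3, jar4, carton may be knocked a few centimetres aside while the robot is not near it.
It also fails if it takes over 210 s, if anything falls off the work surface, if the arm or the gripper's body presses on something with over 40 N, if the wrist force passes 120 N, or if a joint passes its speed limit or range.

## Robot

A 6-joint arm with a two-finger parallel gripper is mounted at the origin on the work surface. World frame = base frame: x ahead of the robot, y to its left, z up, the work surface at z = 0. Lengths are in m, angles in rad, forces in N, time in s.
With the tool pointing down it reaches from about 0.3 to 0.875 m from the base axis. Payload 6.4 kg.
Tool frame: the origin (TCP) lies midway between the tips of the shut fingers; the grasp point (between the pads) lies 19 mm behind it; z points along the fingers, y is the line along which they close (so a half turn about z gives the same grasp; the last joint's range is limited). The gripper opens to 85 mm and grips with 20 to 120 N. Pads are 22 mm wide; open, the fingers measure 114 mm over their backs; the gripper's body (76 mm by 85 mm) begins 54 mm behind the grasp point. The pads swing forward as they close: fully open they stand 13 mm farther back than shut.
Start: joints at [0.921, 0.181, 1.607, -0, 1.354, -0.206], TCP at [0.247, 0.519, 0.231] pointing down, gripper open.
Joint ranges: [-2.99, 2.99], [-0.89, 2.07], [0.3, 2.58], [-1.14, 4.28], [0, 2.63], [-3.12, 3.12]. Speed limits (rad/s): [2.57, 2.57, 3.01, 3.14, 3.14, 3.14].

## Interface

Orientations are given as a unit quaternion [w, x, y, z].
In Python, from bench import status, camera, ctrl gives the robot as it stands. The module is installed in compiled form; this text tells all that it offers.
- The arm moves only by the shell command python3 -m handwheel 'ROWS'. ROWS is JSON, a list that holds one entry, the list of rows, each a list of 7 numbers: the opening, from -1 (shut) to 1 (fully open), then the shift along the tool's x, y, z in cm, then the turn, a rotation vector about the tool's x, y, z in degrees. A call has 1 to 10 rows; each row is the pose to reach, as a shift and turn from the pose commanded when the call began, along the tool's axes at that moment; what a row does not reach only later rows make up. A row lasts 1/8 s, in which the tool goes at most 62.5 mm and 10.7 degrees, less where a joint would pass 70% of its speed; a pose out of reach is approached as far as the arm can. A call with a gripper value outside its range is refused whole. The fingers move at their own pace and stop on an object; the grip force is fixed at half the most. Time passes only in rows, so rows that repeat a pose let the fingers close. It gives the time, the measured TCP pose, the force, the opening and the grip force at its end, in the units of the state.
- status.get_obs(): the state, without advancing time (a new reading comes with each control period).
- camera(name): name is "scene" or "top" or "wrist"; returns a dict with "frame" (420x560x3 uint8, blue, green, red), "depth" (420x560 float32, m along the optical axis (not along the pixel's ray), 0 where there is no reading), "fx", "fy", "cx", "cy" (pixels), "dist" ([k1, k2, p1, p2, k3] as OpenCV has them; the pictures are not rectified), "extrinsics" (4x4, takes a point from camera to world coordinates); the wrist camera has in their place "hand_eye" (4x4, takes a point from camera to tool coordinates, whose origin is the TCP and whose axes are the flange's). Camera axes: x right, y down, z forward; pixel columns grow to the right and rows downward; lengths in m; the calibration is good to about 2 mm. A picture is of the moment at which its call begins: read the wrist's pose just before it.
- ctrl.hand_in(): hands the job in; it is judged then, once.
The state is a dict: "time_s": time; "q": joint angles; "dq": joint speeds; "joint_efforts": joint torques, N m; "eef_pos": TCP position; "eef_rot": TCP orientation; "wrist_force": force on the tool from outside, world axes, zero at the start; "torque": the same for the moment, N m; "opening": opening from 0.0 (shut) to 1.0 (fully open); "grasp_force": force on a finger pad.
Only numpy, scipy, OpenCV 4.12 (cv2) and the standard library are available. Lean on these libraries where they do the work, as an engineer would, in place of code of your own. Each camera call takes 0.05 s, during which the arm holds its last target. There are 200 camera calls.

## Working session

There is one attempt and no reset: what is moved stays moved. The work goes in short steps, Python scripts to look and compute and a shell command to move; the robot and the scene stay as the last step left them, time stands still between calls to the robot, and variables do not carry over. Pictures are saved under pics/ and viewed, at most 14 in all, crops included, and the job is handed in when it is done.

```bash
mkdir -p pics; cat > h.py <<'E'
import numpy as np, cv2
from bench import status, camera, ctrl
from scipy.spatial.transform import Rotation as R
def tcp():
    o=status.get_obs(); T=np.eye(4); q=o['eef_rot']; T[:3,:3]=R.from_quat([q[1],q[2],q[3],q[0]]).as_matrix(); T[:3,3]=o['eef_pos']; return T
def shot(n):
    T=tcp(); c=camera(n); c['T']=T@c['hand_eye'] if n=='wrist' else c['extrinsics']; return c
def K(c): return np.array([[c['fx'],0,c['cx']],[0,c['fy'],c['cy']],[0,0,1.]])
def rays(c,uv):
    p=cv2.undistortPoints(np.array(uv,float).reshape(-1,1,2),K(c),np.array(c['dist'])).reshape(-1,2)
    return np.c_[p,np.ones(len(p))]
def onz(c,uv,z):
    d=rays(c,uv)@c['T'][:3,:3].T; o=c['T'][:3,3]; return o+d*((z-o[2])/d[:,2])[:,None]
def cloud(c):
    v,u=np.mgrid[0:420,0:560]; d=rays(c,np.c_[u.ravel(),v.ravel()])*c['depth'].reshape(-1,1)
    return (d@c['T'][:3,:3].T+c['T'][:3,3]).reshape(420,560,3)
def hsv(c): return cv2.cvtColor(c['frame'],cv2.COLOR_BGR2HSV)
def blobs(c,lo,hi,amin=30):
    m=cv2.inRange(hsv(c),np.array(lo),np.array(hi)); n,l,s,ce=cv2.connectedComponentsWithStats(m)
    return [(s[i,4],ce[i],s[i,:4],l==i) for i in range(1,n) if s[i,4]>=amin]
def totool(p):  # world delta to tool cm from TCP
    T=tcp(); return (T[:3,:3].T@(np.array(p)-T[:3,3]))*100
E
python3 - <<'E'
from h import *
for n in('scene','top','wrist'):
    c=shot(n); cv2.imwrite(f'pics/{n}0.png',c['frame']); print(n,c['T'].round(3).tolist(),c['fx'])
o=status.get_obs(); print(o)
E
```

```text
scene [[0.611, 0.494, -0.619, 1.129], [0.792, -0.363, 0.492, -0.509], [0.018, -0.791, -0.612, 0.774], [0.0, 0.0, 0.0, 1.0]] 396.48171225071206
top [[-0.001, -0.989, 0.145, 0.27], [-1.0, 0.003, 0.011, 0.001], [-0.011, -0.145, -0.989, 1.326], [0.0, 0.0, 0.0, 1.0]] 483.4898129809206
wrist [[0.43, 0.858, 0.281, 0.175], [0.903, -0.408, -0.136, 0.554], [-0.002, 0.312, -0.95, 0.373], [0.0, 0.0, 0.0, 1.0]] 344.6538714953609
{'time_s': 0.15, 'q': array([ 9.20741305e-01,  1.81389586e-01,  1.60776501e+00, -1.84723124e-06,
        1.35381548e+00, -2.06325752e-01]), 'dq': array([ 0.00014408, -0.00107213, -0.00366967,  0.00078473, -0.00039347,
       -0.00024277]), 'joint_efforts': array([ 2.04735406e-03, -4.45258319e+01, -3.51693213e+01, -1.09733321e-04,
        5.80816253e-03, -2.90404978e-05]), 'eef_pos': array([0.24659009, 0.5189721 , 0.23058675]), 'eef_rot': array([-2.85149278e-04,  2.20048688e-01,  9.75488647e-01, -6.26906569e-04]), 'wrist_force': array([ 0.57974583, -0.57283731, -0.01094775]), 'torque': array([-0.02289479,  0.01329761, -0.05240906]), 'grasp_force': 0.0, 'opening': 0.9999072378099446}
```

View pics/top0.png

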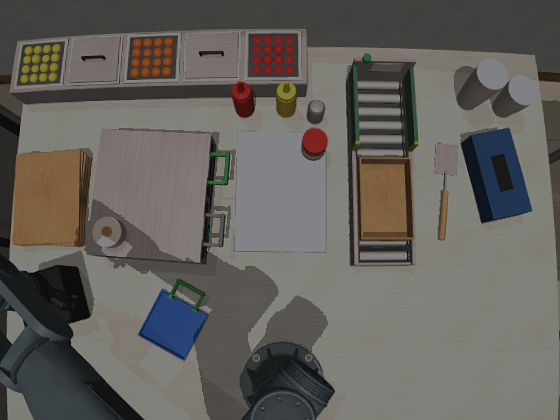

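View pics/scene0.png

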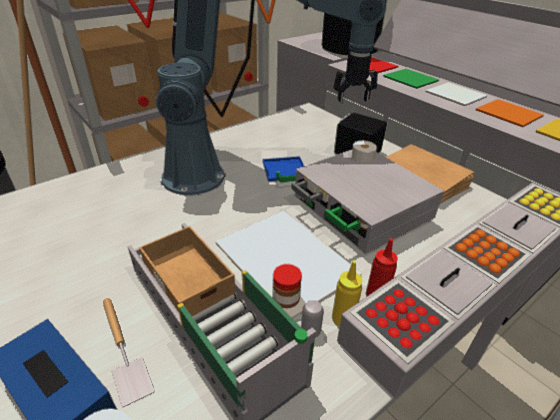

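The green handle of the jar tray is at top (220,168), in the cabinet's far slot. Look-alikes are the blue tray's green handle at (188,295) and the grey butter handle at (216,228). In the scene view they are at about (343,218), (287,177) and (303,195). I'll measure and check a crop.

```bash
python3 - <<'E'
from h import *
c=shot('top'); P=cloud(c); f=c['frame']; H=hsv(c)
cv2.imwrite('pics/crop1.png',cv2.resize(f[110:330,80:300],None,fx=2.7,fy=2.7,interpolation=cv2.INTER_CUBIC))
def rect(m,z,name):
    m=cv2.morphologyEx(m.astype(np.uint8),cv2.MORPH_OPEN,np.ones((3,3)))
    n,l,s,ce=cv2.connectedComponentsWithStats(m); i=1+np.argmax(s[1:,4]); 
    v,u=np.nonzero(l==i); w=onz(c,np.c_[u,v],z)
    r=cv2.minAreaRect((w[:,:2]*1000).astype(np.float32)); print(name,r,s[i],'z',np.median(P[v,u,2]))
v,u=np.mgrid[0:420,0:560]
z=P[...,2]
rect((abs(z-.119)<.01)&(u<235)&(v>115)&(v<270)&(u>80),.119,'cab')
rect((abs(z-.012)<.008)&(u>228)&(u<332)&(v>115)&(v<260)&(H[...,1]<40)&(H[...,2]>100)&(z>.007),.012,'board')
rect((u>340)&(u<425)&(v>145)&(v<250)&(H[...,1]>70)&(H[...,0]<25)&(z>.1),.122,'cartonrim')
rect((u>340)&(u<425)&(v>50)&(v<275)&(z>.04),.085,'lane')
for b in blobs(c,(50,90,30),(85,255,255)): 
    m=b[3]; print('green',b[0],b[1].round(),b[2],np.median(P[m],0).round(4))
m=blobs(c,(50,90,30),(85,255,255))
print('stop',P[62:72,380:405,:].reshape(-1,3)[::25].round(3))
E
```

```text
cab ((498.1325988769531, 344.22930908203125), (302.2940368652344, 337.74212646484375), 86.19225311279297) [   86   129   125   134 13557] z 0.1191408937292826
board ((526.47265625, 4.5093231201171875), (248.50938415527344, 339.3638000488281), 89.38572692871094) [ 235  131   91  121 9565] z 0.012069197443265622
cartonrim ((484.6336669921875, -294.5483703613281), (79.2613296508789, 207.8235626220703), 89.73438262939453) [381 158  34  81 378] z 0.11804670358924974
lane ((606.6129150390625, -268.94281005859375), (193.24444580078125, 588.1316528320312), 88.07345581054688) [  347    53    72   213 12149] z 0.06545372552722006
green 60 [366.  58.] [363  53   8  10] [ 0.8335 -0.2156  0.1918]
green 256 [355. 103.] [352  66   7  74] [ 0.7262 -0.1893  0.1498]
green 247 [413. 104.] [409  68   9  73] [ 0.728  -0.3414  0.1496]
green 251 [221. 168.] [207 151  23  35] [0.5647 0.1533 0.101 ]
green 222 [187. 293.] [168 280  37  33] [0.2486 0.2447 0.0403]
stop [[ 0.833 -0.255  0.17 ]
 [ 0.834 -0.257  0.162]
 [ 0.829 -0.256  0.167]
 [ 0.829 -0.257  0.16 ]
 [ 0.83  -0.259  0.153]
 [ 0.829 -0.259  0.15 ]
 [ 0.83  -0.261  0.142]
 [ 0.829 -0.261  0.138]
 [ 0.834 -0.265  0.119]
 [ 0.834 -0.266  0.115]]
```

View pics/crop1.png

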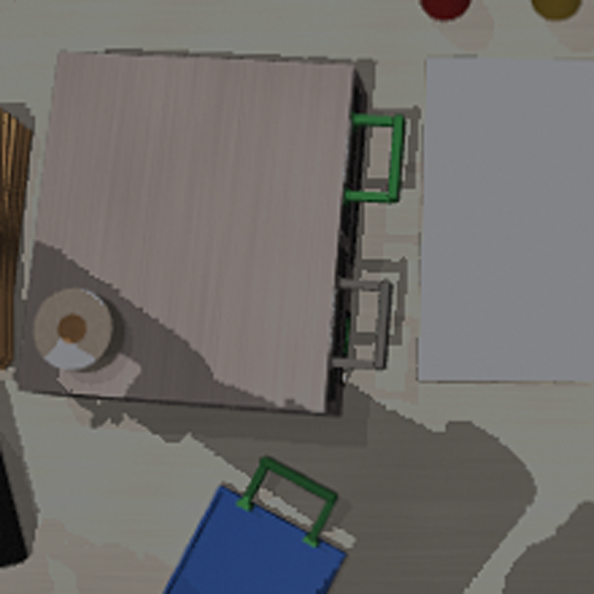

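The crop confirms it: the green handle on the black tray is in the cabinet's far slot, the grey one is below it, and the blue tray lies loose on the table. I'll move above the green handle with the tool's y axis along the cabinet's x.

```bash
python3 -m handwheel '[[[0,-11,-5,0,0,0,-5],[0,-22,-10,0,0,0,-11],[0,-44.8,-20.1,0,0,0,-21.6],[0,-44.8,-20.1,0,0,0,-21.6],[0,-44.8,-20.1,0,0,0,-21.6],[0,-44.8,-20.1,0,0,0,-21.6],[0,-44.8,-20.1,0,0,0,-21.6],[0,-44.8,-20.1,0,0,0,-21.6],[0,-44.8,-20.1,0,0,0,-21.6],[0,-44.8,-20.1,0,0,0,-21.6]]]'
cat >> h.py <<'E'
def bar(c,z,lo=(50,90,30),hi=(85,255,255),near=None):
    "handle bar: edge of green pixels farthest toward -y, on plane z; returns centre and direction (deg)"
    bs=blobs(c,lo,hi,200)
    out=[]
    for b in bs:
        v,u=np.nonzero(b[3]); w=onz(c,np.c_[u,v],z)[:,:2]*1000
        r=cv2.minAreaRect(w.astype(np.float32)); out.append((b[0],b[1].round(),np.round(r[0],1),np.round(r[1],1),round(r[2],1),w))
    return out
E
python3 - <<'E'
from h import *
c=shot('wrist'); cv2.imwrite('pics/w1.png',c['frame']); print(tcp().round(4))
for o in bar(c,.110): print(o[:5])
E
```

```text
time_s: 1.45
eef_pos: [0.5647, 0.1455, 0.2308]
eef_rot: [-0.001, 0.034, 0.999, 0.0]
wrist_force: [-0.2, 0.4, -0.3]
opening: 0.501
grasp_force: 0.0
[[-9.978e-01  6.620e-02 -1.100e-03  5.644e-01]
 [ 6.620e-02  9.978e-01  3.000e-04  1.461e-01]
 [ 1.100e-03  3.000e-04 -1.000e+00  2.309e-01]
 [ 0.000e+00  0.000e+00  0.000e+00  1.000e+00]]
(np.int32(2550), array([296., 192.]), array([562.2, 166.3]), array([50.8, 89.3]), 86.0)
```

View pics/w1.png

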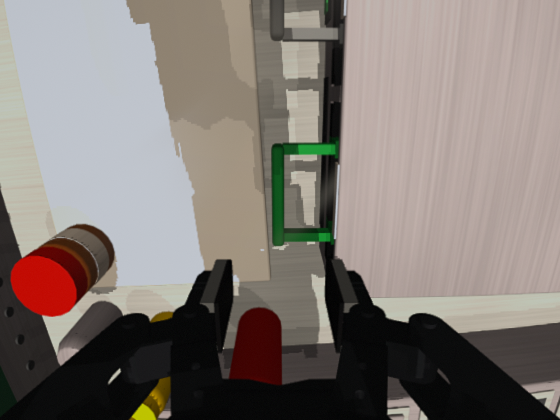

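The wrist view shows the bar at column 278, rows 144–245, with its centre near (0.563, 0.146). The TCP is already above it, so I'll descend and grip.

```bash
python3 -m handwheel '[[[0,0,0,4,0,0,0],[0,0,0,8,0,0,0],[0,0,0,11,0,0,0],[0,0,0,13.5,0,0,0],[0,0,0,15.2,0,0,0],[0,0,0,15.2,0,0,0],[-1,0,0,15.2,0,0,0],[-1,0,0,15.2,0,0,0],[-1,0,0,15.2,0,0,0],[-1,0,0,15.2,0,0,0]]]'
```

```text
time_s: 2.75
eef_pos: [0.5661, 0.1454, 0.0807]
eef_rot: [0.001, 0.033, 0.999, 0.0]
wrist_force: [-1.3, -0.3, 7.2]
opening: 0.105
grasp_force: 60.1
```

```bash
python3 -m handwheel '[[[-1,0,-1,0,0,0,0],[-1,0,-2.5,0,0,0,0],[-1,0,-4,0,0,0,0],[-1,0,-5.5,0,0,0,0],[-1,0,-7,0,0,0,0],[-1,0,-8.5,0,0,0,0],[-1,0,-10,0,0,0,0],[-1,0,-10,0,0,0,0]]]'; python3 - <<'E'
from h import *
print(tcp().round(4)); c=shot('scene'); cv2.imwrite('pics/s1.png',c['frame'][120:320,200:480])
c=shot('wrist'); cv2.imwrite('pics/w2.png',c['frame'])
E
```

```text
time_s: 3.75
eef_pos: [0.5582, 0.0431, 0.0792]
eef_rot: [-0.0, 0.034, 0.999, -0.001]
wrist_force: [-2.2, -5.8, 4.7]
opening: 0.106
grasp_force: 60.4
[[-9.977e-01  6.800e-02 -9.000e-04  5.582e-01]
 [ 6.800e-02  9.977e-01 -2.500e-03  4.310e-02]
 [ 7.000e-04 -2.500e-03 -1.000e+00  7.920e-02]
 [ 0.000e+00  0.000e+00  0.000e+00  1.000e+00]]
```

View pics/w2.png

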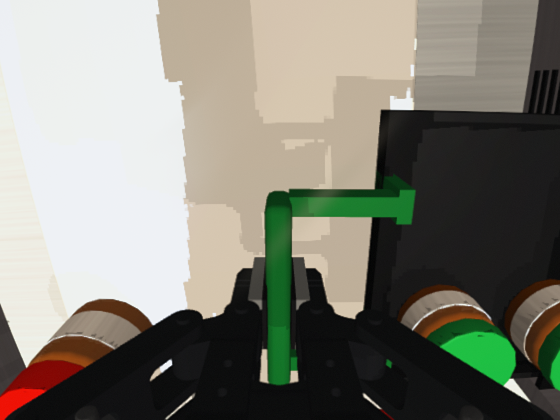

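The tray is partly out. Two jars with green lids show at (475,350) and (545,350), in the far-side column. I'll finish the draw and check that it is level.

```bash
python3 -m handwheel '[[[-1,0,-1.5,0,0,0,0],[-1,0,-3,0,0,0,0],[-1,0,-4.5,0,0,0,0],[-1,0,-6,0,0,0,0],[-1,0,-7,0,0,0,0],[-1,0,-7,0,0,0,0]]]'; python3 - <<'E'
from h import *
c=shot('top'); P=cloud(c); H=hsv(c)
for nm,lo,hi in(('green',(50,90,30),(85,255,255)),('red',(0,150,60),(6,255,255))):
  for b in blobs(c,lo,hi):
    m=b[3]; print(nm,b[0],b[1].round(),np.median(P[m],0).round(4))
# tray wall/floor tilt: dark pixels with z .05-.1
z=P[...,2]; m=(H[...,2]<60)&(abs(P[...,0]-.56)<.085)&(P[...,1]>.03)&(P[...,1]<.17)&(z>.04)&(z<.1)
p=P[m]; q=p[p[:,2]<.071]
if len(q)>10: print(len(q),np.linalg.lstsq(np.c_[q[:,:2],np.ones(len(q))],q[:,2],rcond=None)[0], np.median(q,0))
cv2.imwrite('pics/t2.png',cv2.resize(c['frame'][110:280,190:440],None,fx=3,fy=3))
E
```

```text
time_s: 4.6
eef_pos: [0.5535, -0.0252, 0.079]
eef_rot: [-0.0, 0.034, 0.999, -0.0]
wrist_force: [0.3, 1.1, -3.2]
opening: 0.108
grasp_force: 58.8
green 62 [366.  58.] [ 0.833  -0.2159  0.1917]
green 273 [355. 104.] [ 0.724  -0.1892  0.1495]
green 263 [413. 105.] [ 0.7251 -0.3407  0.1493]
green 221 [236. 156.] [0.5987 0.1199 0.1027]
green 143 [181. 288.] [0.2587 0.2736 0.0445]
red 53 [256.  40.] [0.9291 0.07   0.1077]
red 55 [267.  40.] [0.9292 0.0398 0.1086]
red 55 [278.  40.] [0.9281 0.0095 0.1077]
red 53 [289.  39.] [ 0.931  -0.0207  0.1069]
red 144 [278.  54.] [0.8896 0.0096 0.1104]
red 56 [256.  50.] [0.9004 0.0697 0.107 ]
red 144 [267.  55.] [0.8793 0.0394 0.1105]
red 54 [289.  49.] [ 0.9    -0.0205  0.1069]
red 56 [256.  59.] [0.8698 0.0696 0.1068]
red 54 [289.  59.] [ 0.869  -0.0202  0.1071]
red 57 [256.  70.] [0.8401 0.069  0.1072]
red 59 [267.  69.] [0.8399 0.0394 0.1073]
red 56 [278.  69.] [0.8397 0.0097 0.1078]
red 55 [289.  69.] [ 0.839  -0.02    0.1079]
red 578 [242.  99.] [0.7503 0.1038 0.1277]
975 [-0.00226787  0.00198124  0.06468459] [0.55943853 0.12794219 0.06347015]
```

View pics/t2.png

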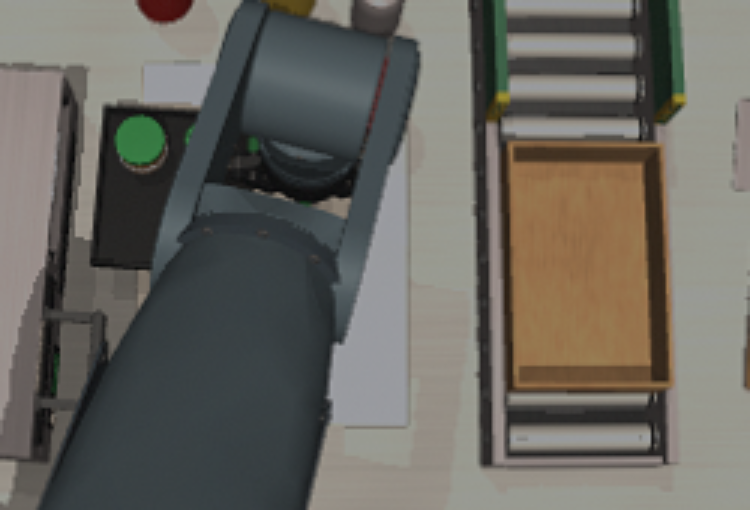

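The tray is level (slope about 0.002) and clear of the slot. The jars are at the far-side column, in both places. I'll move over the board and lower.

```bash
python3 -m handwheel '[[[-1,0.5,-2,0,0,0,0],[-1,1,-3.5,0,0,0,0],[-1,1.5,-5,0,0,0,0],[-1,1.5,-5,1.5,0,0,0],[-1,1.5,-5,3,0,0,0],[-1,1.5,-5,3.8,0,0,0],[-1,1.5,-5,4.3,0,0,0],[-1,1.5,-5,4.7,0,0,0],[-1,1.5,-5,4.9,0,0,0],[-1,1.5,-5,4.9,0,0,0]]]'
```

```text
time_s: 5.9
eef_pos: [0.5359, -0.0731, 0.0308]
eef_rot: [0.0, 0.033, 0.999, -0.0]
wrist_force: [-0.9, 0.2, -0.3]
opening: 0.106
grasp_force: 59.2
```

```bash
python3 -m handwheel '[[[0,0,0,0,0,0,0],[0,0,0,0,0,0,0],[0,0,0,-3,0,0,0],[0,0,0,-7,0,0,0],[0,0,0,-12,0,0,0],[0,1,4,-17,0,0,0],[0.4,3,10,-21,0,0,0],[0.4,3,10,-21,0,0,0],[0.4,3,10,-21,0,0,0]]]'; python3 - <<'E'
from h import *
c=shot('wrist'); P=cloud(c); cv2.imwrite('pics/w3.png',c['frame']); print(tcp()[:3,3])
for b in blobs(c,(50,90,30),(85,255,255),150):
    v,u=np.nonzero(b[3]); 
    w=onz(c,np.c_[u,v],.056)[:,:2]*1000; (cx,cy),r=cv2.minEnclosingCircle(w.astype(np.float32)); print(b[0],b[1].round(),np.median(P[b[3]],0).round(4),'circ',round(cx,1),round(cy,1),round(r,1))
E
```

```text
time_s: 7.02
eef_pos: [0.5125, 0.0291, 0.2407]
eef_rot: [0.001, 0.033, 0.999, -0.0]
wrist_force: [-0.6, -0.8, -0.2]
opening: 0.703
grasp_force: 0.0
[0.51212537 0.02841269 0.2396521 ]
344 [449.  48.] [0.3994 0.1984 0.0379] circ 401.3 189.5 17.8
446 [211. 168.] [ 0.4986 -0.0349  0.0472] circ 493.7 -38.1 25.3
1324 [194. 220.] [ 0.5645 -0.0685  0.0577] circ 537.0 -47.5 49.6
1377 [323. 236.] [0.5765 0.0712 0.0553] circ 576.3 71.7 23.0
1354 [264. 238.] [0.5749 0.0103 0.0553] circ 574.6 10.2 22.7
1020 [ 61. 337.] [ 0.6351 -0.1857  0.1246] circ 690.3 -246.7 59.5
```

View pics/w3.png

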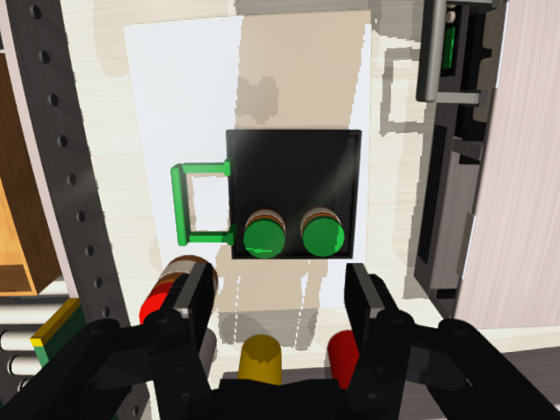

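There are only two jars: A at (323,236), position (0.576, 0.0715), and B at (264,238), position (0.575, 0.010). The tray lies flat on the board. I'll turn 90° and go above A.

```bash
python3 -m handwheel '[[[0.4,-3,2,4,0,0,30],[0.4,-6.2,4.7,9,0,0,90],[0.4,-6.2,4.7,9,0,0,90],[0.4,-6.2,4.7,9,0,0,90],[0.4,-6.2,4.7,9,0,0,90],[0.4,-6.2,4.7,9,0,0,90],[0.4,-6.2,4.7,9,0,0,90],[0.4,-6.2,4.7,9,0,0,90],[0.4,-6.2,4.7,9,0,0,90],[0.4,-6.2,4.7,9,0,0,90]]]'
python3 - <<'E'
from h import *
c=shot('wrist'); P=cloud(c); print(tcp().round(3))
for b in blobs(c,(50,90,30),(85,255,255),150):
    print(b[0],b[1].round(),b[2],np.median(P[b[3]],0).round(4), totool(np.median(P[b[3]],0)).round(2))
c=shot('top');P=cloud(c)
for b in blobs(c,(8,70,40),(25,255,255),400):
    v,u=np.nonzero(b[3]); w=onz(c,np.c_[u,v],.122)[:,:2]*1000; print('brown',b[0],b[1].round(),cv2.minAreaRect(w.astype(np.float32)),np.median(P[b[3]],0).round(3))
E
```

```text
time_s: 8.32
eef_pos: [0.5767, 0.0701, 0.1483]
eef_rot: [-0.001, 0.731, 0.683, -0.001]
wrist_force: [0.9, -0.2, -0.7]
opening: 0.696
grasp_force: 0.0
[[ 0.067  0.998 -0.003  0.577]
 [ 0.998 -0.067 -0.     0.07 ]
 [-0.    -0.003 -1.     0.149]
 [ 0.     0.     0.     1.   ]]
2824 [280. 207.] [250 177  61  60] [0.5783 0.0732 0.0555] [0.3  0.16 9.31]
5062 [266. 320.] [198 254 114 121] [ 0.5678 -0.025   0.0552] [-9.57 -0.23  9.34]
brown 1249 [152.  57.] ((878.67529296875, 355.1162414550781), (120.06707000732422, 118.14594268798828), 0.8666477203369141) [0.877 0.353 0.111]
brown 561 [41. 64.] ((878.1159057617188, 686.728759765625), (117.47063446044922, 118.29214477539062), 0.15519188344478607) [0.882 0.693 0.107]
brown 6882 [ 51. 198.] ((489.12481689453125, 615.8059692382812), (258.8541564941406, 224.56961059570312), 0.5084629058837891) [0.5   0.645 0.058]
brown 4636 [385. 199.] ((482.3011779785156, -262.49029541015625), (143.3551788330078, 217.94674682617188), 89.73438262939453) [ 0.49  -0.274  0.065]
```

```bash
python3 -m handwheel '[[[0.4,0.2,0.1,3,0,0,0],[0.4,0.2,0.1,6,0,0,0],[0.4,0.2,0.1,9,0,0,0],[0.4,0.2,0.1,11,0,0,0],[0.4,0.2,0.1,12.3,0,0,0],[0.4,0.2,0.1,12.3,0,0,0],[-1,0.2,0.1,12.3,0,0,0],[-1,0.2,0.1,12.3,0,0,0],[-1,0.2,0.1,12.3,0,0,0],[-1,0.2,0.1,12.3,0,0,0]]]'
```

```text
time_s: 9.68
eef_pos: [0.5795, 0.0733, 0.0286]
eef_rot: [0.001, 0.73, 0.683, 0.001]
wrist_force: [-0.4, -0.7, 6.5]
opening: 0.494
grasp_force: 61.1
```

```bash
python3 -m handwheel '[[[-1,0,0,-4,0,0,0],[-1,0,0,-9,0,0,0],[-1,-5,0,-15,0,0,-10],[-1,-10,-1,-16,0,0,-20],[-1,-15,-2,-16,0,0,-30],[-1,-20,-3,-16,0,0,-40],[-1,-25,-3.5,-16,0,0,-50],[-1,-30,-3.5,-16,0,0,-60],[-1,-33.9,-3.5,-16,0,0,-70],[-1,-33.9,-3.5,-16,0,0,-80]]]'
python3 -m handwheel '[[[-1,0,0,0,0,0,-9],[-1,0,0,0,0,0,-13.8],[-1,0,0,0,0,0,-13.8],[-1,0,0,0,0,0,-13.8]]]'
python3 - <<'E'
from h import *
c=shot('wrist'); P=cloud(c); print(tcp().round(3)); cv2.imwrite('pics/w4.png',c['frame'])
H=hsv(c); m=cv2.inRange(H,np.array((5,70,30)),np.array((25,255,255)))>0
m&=(P[...,2]>.115)&(P[...,2]<.13); p=P[m]; print(len(p))
p=p[(p[:,0]<.62)&(p[:,0]>.33)&(p[:,1]<-.17)&(p[:,1]>-.36)]
print(p.min(0),p.max(0)); print(cv2.minAreaRect((p[:,:2]*1000).astype(np.float32)))
for s in(1,-1):
    q=p[(abs(p[:,0]-.48)<.07)&(s*(p[:,1]+.2625)>.05)]; print(s,len(q),np.polyfit(q[:,0],q[:,1],1),np.median(q,0))
E
```

```text
time_s: 10.92
eef_pos: [0.5201, -0.2655, 0.1871]
eef_rot: [-0.0, 0.119, 0.993, -0.0]
wrist_force: [0.2, -0.2, -1.6]
opening: 0.497
grasp_force: 61.0
time_s: 11.42
eef_pos: [0.5208, -0.2624, 0.1872]
eef_rot: [-0.0, 0.001, 1.0, 0.0]
wrist_force: [0.2, 0.4, -0.2]
opening: 0.495
grasp_force: 61.0
[[-1.     0.002 -0.     0.521]
 [ 0.002  1.     0.    -0.262]
 [ 0.     0.    -1.     0.187]
 [ 0.     0.     0.     1.   ]]
5644
[ 0.38878804 -0.33472057  0.11500266] [ 0.58478407 -0.19729473  0.12450526]
((487.0313415527344, -266.0474548339844), (136.88946533203125, 195.995849609375), 89.78119659423828)
1 2063 [-0.00306133 -0.19924883] [ 0.46828728 -0.20099815  0.12132217]
-1 2184 [-0.00338235 -0.32974209] [ 0.47130799 -0.33099629  0.12123575]
```

View pics/w4.png

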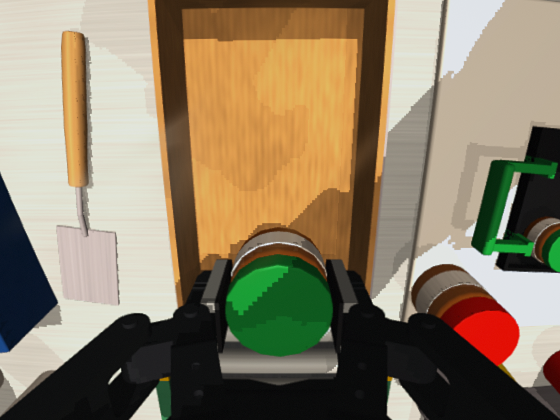

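The wrist view shows the carton below, its side walls at columns 170 and 375, and the jar held upright at (280,300). The carton's centre line is y = -0.266, so I'll lower the jar there.

```bash
python3 -m handwheel '[[[-1,0,-0.35,3,0,0,0],[-1,0,-0.35,6,0,0,0],[-1,0,-0.35,8.5,0,0,0],[-1,0,-0.35,10,0,0,0],[-1,0,-0.35,10.6,0,0,0],[-1,0,-0.35,10.9,0,0,0],[-1,0,-0.35,10.9,0,0,0]]]'
```

```text
time_s: 12.35
eef_pos: [0.5213, -0.2663, 0.079]
eef_rot: [0.0, 0.0, 1.0, -0.0]
wrist_force: [-0.2, 0.4, -0.4]
opening: 0.498
grasp_force: 61.0
```

```bash
python3 -m handwheel '[[[-1,0,0,0.2,0,0,0],[-1,0,0,0.2,0,0,0],[0.2,0,0,0.2,0,0,0],[0.2,0,0,0.2,0,0,0],[0.2,0,0,-3,0,0,0],[0.2,0,0,-7,0,0,0],[0.4,3,3,-12,0,0,0],[0.4,3,3,-12,0,0,0]]]'
python3 - <<'E'
from h import *
for n in('wrist','top'):
  c=shot(n); P=cloud(c)
  for b in blobs(c,(50,90,30),(85,255,255),60 if n=='top' else 250):
    print(n,b[0],b[1].round(),np.median(P[b[3]],0).round(4))
print(tcp()[:3,3])
E
```

```text
time_s: 13.35
eef_pos: [0.4918, -0.2361, 0.2027]
eef_rot: [0.003, -0.0, 1.0, -0.002]
wrist_force: [0.2, -0.5, -0.1]
opening: 0.7
grasp_force: 0.0
wrist 2939 [466. 229.] [ 0.5304 -0.0712  0.048 ]
wrist 2347 [241. 242.] [ 0.5212 -0.265   0.1034]
wrist 1484 [525. 269.] [0.5741 0.0069 0.0554]
wrist 592 [147. 404.] [ 0.6429 -0.3386  0.1487]
top 61 [366.  58.] [ 0.8332 -0.2154  0.1914]
top 281 [355. 104.] [ 0.7254 -0.1892  0.1493]
top 192 [412.  95.] [ 0.7485 -0.3408  0.1496]
top 212 [278. 168.] [0.5772 0.0106 0.0556]
top 223 [302. 183.] [ 0.5384 -0.0596  0.0505]
top 164 [189. 289.] [0.2564 0.2439 0.0463]
[ 0.49112432 -0.23608773  0.19919827]
```

```bash
python3 -m handwheel '[[[0.4,-1,4,0,0,0,10],[0.4,-3,9,0,0,0,20],[0.4,-5,14,0,0,0,30],[0.4,-7,19,0,0,0,40],[0.4,-8.5,24.6,0,0,0,50],[0.4,-8.5,24.6,0,0,0,60],[0.4,-8.5,24.6,2,0,0,70],[0.4,-8.5,24.6,5,0,0,80],[0.4,-8.5,24.6,5,0,0,90],[0.4,-8.5,24.6,5,0,0,93.8]]]'
python3 -m handwheel '[[[0.4,0,0,0,0,0,0],[0.4,0,0,0,0,0,0]]]'
python3 - <<'E'
from h import *
c=shot('wrist'); P=cloud(c); print(tcp().round(3))
for b in blobs(c,(50,90,30),(85,255,255),150):
    print(b[0],b[1].round(),b[2],np.median(P[b[3]],0).round(4), totool(np.median(P[b[3]],0)).round(2))
E
```

```text
time_s: 14.7
eef_pos: [0.575, 0.0099, 0.1454]
eef_rot: [-0.002, 0.732, 0.682, -0.001]
wrist_force: [-0.3, -0.4, 0.1]
opening: 0.699
grasp_force: 0.0
time_s: 14.95
eef_pos: [0.5757, 0.0099, 0.1473]
eef_rot: [-0.001, 0.73, 0.684, -0.0]
wrist_force: [0.1, 1.1, -1.0]
opening: 0.694
grasp_force: 0.0
[[ 0.066  0.998 -0.001  0.576]
 [ 0.998 -0.066  0.     0.01 ]
 [ 0.    -0.001 -1.     0.148]
 [ 0.     0.     0.     1.   ]]
5199 [269. 248.] [209 180 101 139] [ 0.5717 -0.0049  0.0554] [-1.5  -0.31  9.22]
644 [188. 251.] [176 233  27  42] [ 0.5015 -0.0198  0.0464] [-3.45 -7.21 10.13]
```

```bash
python3 -m handwheel '[[[0.4,0.1,0,3,0,0,0],[0.4,0.1,0,6,0,0,0],[0.4,0.1,0,9,0,0,0],[0.4,0.1,0,11,0,0,0],[0.4,0.1,0,12.2,0,0,0],[0.4,0.1,0,12.2,0,0,0],[-1,0.1,0,12.2,0,0,0],[-1,0.1,0,12.2,0,0,0],[-1,0.1,0,12.2,0,0,0],[-1,0.1,0,12.2,0,0,0]]]'
```

```text
time_s: 16.25
eef_pos: [0.5772, 0.0108, 0.0276]
eef_rot: [0.001, 0.73, 0.683, 0.001]
wrist_force: [1.2, -0.2, 6.4]
opening: 0.496
grasp_force: 61.1
```

```bash
python3 -m handwheel '[[[-1,0,0,-4,0,0,0],[-1,0,0,-9,0,0,0],[-1,-4,-1,-15,0,0,-10],[-1,-8,-3,-16,0,0,-20],[-1,-12,-5,-16,0,0,-30],[-1,-16,-7,-16,0,0,-40],[-1,-20,-9,-16,0,0,-50],[-1,-25,-10.3,-16,0,0,-60],[-1,-28.5,-10.3,-16,0,0,-70],[-1,-28.5,-10.3,-16,0,0,-80]]]'
python3 -m handwheel '[[[-1,0,0,0,0,0,-9],[-1,0,0,0,0,0,-13.8],[-1,0,0,0,0,0,-13.8],[-1,0,0,0,0,0,-13.8]]]'
python3 - <<'E'
from h import *
c=shot('wrist'); P=cloud(c); print(tcp().round(3)); cv2.imwrite('pics/w5.png',c['frame'])
for b in blobs(c,(50,90,30),(85,255,255),150):
    print(b[0],b[1].round(),np.median(P[b[3]],0).round(4))
m=cv2.inRange(hsv(c),np.array((5,70,30)),np.array((25,255,255)))>0
p=P[m&(P[...,2]>.115)&(P[...,2]<.13)]
for s in(1,-1):
    q=p[(abs(p[:,0]-.45)<.07)&(s*(p[:,1]+.266)>.05)&(abs(p[:,1]+.266)<.09)]; print(s,len(q),np.median(q,0))
q=p[(abs(p[:,1]+.266)<.05)]; print(np.histogram(q[:,0],bins=10))
E
```

```text
time_s: 17.5
eef_pos: [0.4535, -0.2691, 0.1864]
eef_rot: [0.0, 0.119, 0.993, -0.0]
wrist_force: [-0.1, 0.8, -1.1]
opening: 0.498
grasp_force: 61.0
time_s: 18.0
eef_pos: [0.4542, -0.2664, 0.1863]
eef_rot: [-0.0, 0.001, 1.0, 0.0]
wrist_force: [-0.4, -0.3, -1.3]
opening: 0.495
grasp_force: 61.0
[[-1.     0.002 -0.     0.454]
 [ 0.002  1.     0.    -0.266]
 [ 0.     0.    -1.     0.186]
 [ 0.     0.     0.     1.   ]]
3222 [497. 271.] [ 0.5281 -0.0713  0.0478]
8827 [279. 305.] [ 0.4526 -0.2659  0.2141]
1 1914 [ 0.43286185 -0.20125049  0.12130838]
-1 1903 [ 0.43475152 -0.3309023   0.12119861]
(array([1370,    0,    0,    0,    0,    0,    0,    0,    0,  530]), array([0.37817263, 0.39933337, 0.42049411, 0.44165485, 0.46281559,
       0.48397633, 0.50513708, 0.52629782, 0.54745856, 0.5686193 ,
       0.58978004]))
```

View pics/w5.png

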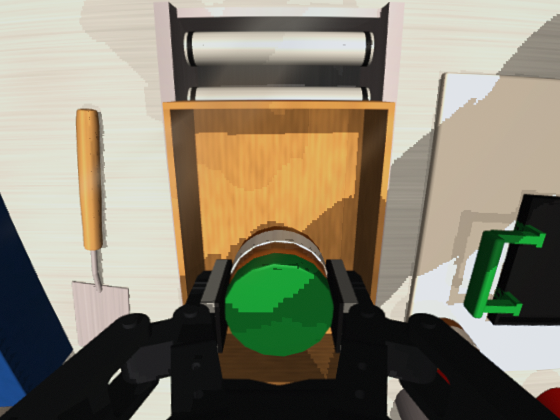

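The carton is unchanged: its rim spans x 0.378–0.590 and its tail edge is at row 103. I'll lower jar B.

```bash
python3 -m handwheel '[[[-1,0,0,3,0,0,0],[-1,0,0,6,0,0,0],[-1,0,0,8.5,0,0,0],[-1,0,0,10,0,0,0],[-1,0,0,10.7,0,0,0],[-1,0,0,11,0,0,0],[-1,0,0,11,0,0,0],[-1,0,0,11,0,0,0],[0.2,0,0,11,0,0,0],[0.2,0,0,11,0,0,0]]]'
python3 -m handwheel '[[[0.2,0,0,-3,0,0,0],[0.2,0,0,-7,0,0,0],[0.2,0,0,-13,0,0,0],[-1,8,0,-13,0,0,0],[-1,14,0,-13,0,0,0],[-1,14,0,-13,0,0,0]]]'
python3 - <<'E'
from h import *
c=shot('wrist'); P=cloud(c); print(tcp().round(3)); cv2.imwrite('pics/w6.png',c['frame'])
for b in blobs(c,(50,90,30),(85,255,255),150):
    print(b[0],b[1].round(),b[2],np.median(P[b[3]],0).round(4))
m=cv2.inRange(hsv(c),np.array((5,70,30)),np.array((25,255,255)))>0
p=P[m&(P[...,2]>.115)&(P[...,2]<.13)]
q=p[(abs(p[:,1]+.266)<.05)&(p[:,0]<.62)]; print(q[:,0].min(),q[:,0].max())
c=shot('top'); P=cloud(c)
for r in range(56,74,2): print(P[r,385].round(3),P[r,395].round(3))
E
```

```text
time_s: 19.3
eef_pos: [0.4544, -0.2667, 0.0766]
eef_rot: [0.0, 0.0, 1.0, -0.0]
wrist_force: [0.8, -0.1, 0.0]
opening: 0.598
grasp_force: 0.0
time_s: 20.05
eef_pos: [0.3119, -0.2659, 0.2062]
eef_rot: [-0.0, 0.001, 1.0, -0.0]
wrist_force: [0.7, 0.0, 0.6]
opening: 0.006
grasp_force: 0.0
[[-1.     0.002 -0.     0.312]
 [ 0.002  1.    -0.001 -0.266]
 [ 0.    -0.001 -1.     0.206]
 [ 0.     0.     0.     1.   ]]
841 [473. 346.] [447 331  54  33] [ 0.4962 -0.0474  0.0464]
358 [278. 362.] [271 339  15  38] [ 0.4597 -0.2658  0.1034]
0.3768521317900083 0.38285149671010643
[ 0.937 -0.31  -0.001] [ 0.94  -0.341 -0.006]
[ 0.842 -0.268  0.176] [ 0.931 -0.34  -0.001]
[ 0.835 -0.267  0.18 ] [ 0.836 -0.293  0.178]
[ 0.829 -0.267  0.178] [ 0.833 -0.295  0.172]
[ 0.83  -0.269  0.166] [ 0.83  -0.295  0.167]
[ 0.83  -0.272  0.153] [ 0.831 -0.299  0.153]
[ 0.83  -0.274  0.141] [ 0.829 -0.301  0.144]
[ 0.83  -0.277  0.129] [ 0.829 -0.303  0.133]
[ 0.831 -0.28   0.113] [ 0.829 -0.306  0.121]
```

View pics/w6.png

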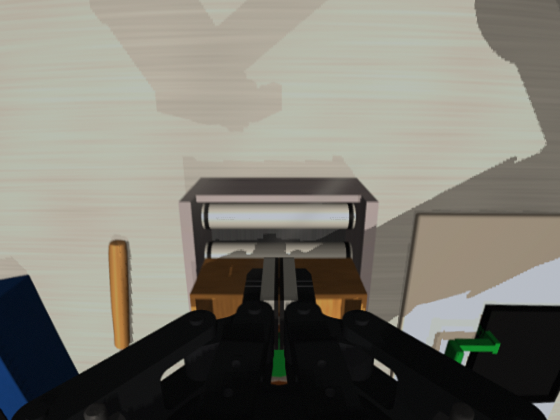

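The wrist view shows the carton's tail at row 262, with the gripper shut behind it. Before pushing I'll check both lids from the scene camera.

```bash
python3 - <<'E'
from h import *
c=shot('scene'); P=cloud(c)
for b in blobs(c,(50,90,30),(85,255,255),40): print(b[0],b[1].round(),b[2],np.median(P[b[3]],0).round(4))
E
python3 -m handwheel '[[[-1,0,0,4,0,0,0],[-1,0,0,8,0,0,0],[-1,0,0,11,0,0,0],[-1,0,0,11.5,0,0,0],[-1,-2.5,0,11.5,0,0,0],[-1,-4,0,11.5,0,0,0],[-1,-5,0,11.5,0,0,0]]]'
```

```text
538 [411.  78.] [384  69  54  19] [0.0088 1.1967 0.1315]
109 [285. 177.] [277 172  19  10] [0.2469 0.2264 0.0403]
236 [267. 255.] [256 243  20  29] [ 0.5139 -0.0726  0.0522]
201 [180. 260.] [172 254  17  14] [ 0.4599 -0.2677  0.1055]
234 [194. 277.] [185 270  19  15] [ 0.5269 -0.2667  0.1055]
1283 [274. 311.] [245 273  62  71] [ 0.7307 -0.1946  0.1396]
1191 [210. 354.] [180 307  65  97] [ 0.7392 -0.3462  0.1448]
time_s: 21.08
eef_pos: [0.3657, -0.2669, 0.0921]
eef_rot: [0.0, -0.0, 1.0, -0.001]
wrist_force: [-0.7, -0.8, -0.2]
opening: -0.0
grasp_force: 0.0
```

Both jars stand with their lids at z ≈ 0.104. I'll push gently.

```bash
python3 -m handwheel '[[[-1,-0.6,0,0,0,0,0],[-1,-1.4,0,0,0,0,0],[-1,-2.5,0,0,0,0,0],[-1,-3.8,0,0,0,0,0],[-1,-5.1,0,0,0,0,0],[-1,-6.4,0,0,0,0,0],[-1,-7.7,0,0,0,0,0],[-1,-9,0,0,0,0,0],[-1,-10.3,0,0,0,0,0],[-1,-11.6,0,0,0,0,0]]]'
python3 -m handwheel '[[[-1,-1.3,0,0,0,0,0],[-1,-2.6,0,0,0,0,0],[-1,-3.9,0,0,0,0,0],[-1,-5.2,0,0,0,0,0],[-1,-6.5,0,0,0,0,0],[-1,-7.7,0,0,0,0,0],[-1,-8.8,0,0,0,0,0],[-1,-9.8,0,0,0,0,0],[-1,-10.7,0,0,0,0,0],[-1,-11.3,0,0,0,0,0]]]'
python3 -m handwheel '[[[-1,-0.4,0,0,0,0,0],[-1,-0.7,0,0,0,0,0],[-1,-1,0,0,0,0,0],[-1,-1.3,0,0,0,0,0],[-1,-1.5,0,0,0,0,0],[-1,-1.5,0,0,0,0,0]]]'
python3 - <<'E'
from h import *
c=shot('scene'); P=cloud(c); cv2.imwrite('pics/s3.png',cv2.resize(c['frame'][200:420,90:370],None,fx=2,fy=2))
for b in blobs(c,(50,90,30),(85,255,255),40): print(b[0],b[1].round(),b[2],np.median(P[b[3]],0).round(4))
E
```

```text
time_s: 22.32
eef_pos: [0.4811, -0.2665, 0.0912]
eef_rot: [-0.0, 0.0, 1.0, 0.0]
wrist_force: [-2.2, -2.0, 1.2]
opening: 0.001
grasp_force: 1.0
time_s: 23.58
eef_pos: [0.5938, -0.2666, 0.0912]
eef_rot: [0.0, 0.0, 1.0, 0.0]
wrist_force: [-1.6, -0.5, 0.9]
opening: 0.001
grasp_force: 0.6
time_s: 24.32
eef_pos: [0.607, -0.2666, 0.0912]
eef_rot: [-0.002, 0.0, 1.0, 0.0]
wrist_force: [-7.3, 0.4, 3.1]
opening: -0.0
grasp_force: 3.5
540 [411.  78.] [384  69  54  19] [0.007  1.1984 0.1315]
111 [285. 178.] [277 172  19  10] [0.2487 0.2267 0.0399]
242 [267. 255.] [256 243  20  29] [ 0.5111 -0.0724  0.0522]
871 [277. 310.] [245 274  62  70] [ 0.7391 -0.1945  0.1501]
1175 [210. 354.] [180 307  65  98] [ 0.7401 -0.3462  0.144 ]
323 [235. 328.] [225 318  20  20] [ 0.6981 -0.2679  0.105 ]
377 [254. 351.] [244 341  22  21] [ 0.7652 -0.2678  0.1048]
```

View pics/s3.png

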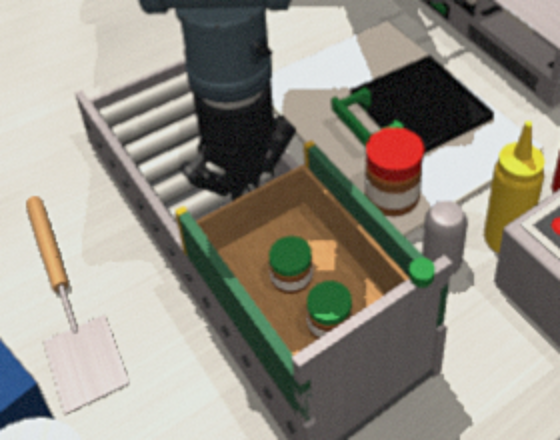

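The carton is home: force rose to 7 N at the stop and both jars stand upright, at (290,260) and (328,308). I'll back off and go over the handle.

```bash
python3 -m handwheel '[[[-1,0.3,0,0,0,0,0],[-1,1.5,0,0,0,0,0],[-1,5,0,0,0,0,0],[-1,7.2,0,-5,0,0,0],[-1,7.2,0,-12,0,0,0],[0,7.2,6,-12,0,0,2],[0,7.2,12,-12,0,0,3.8],[0,7.2,19.4,-12,0,0,3.8],[0,7.2,19.4,-12,0,0,3.8],[0,7.2,19.4,-12,0,0,3.8]]]'
python3 - <<'E'
from h import *
c=shot('wrist'); P=cloud(c); T=tcp(); print(T.round(3)); H=hsv(c)
for o in bar(c,.060): print(o[:5])
cv2.imwrite('pics/w7.png',c['frame'])
for b in blobs(c,(50,90,30),(85,255,255),250):
    p=P[b[3]]; p=p[p[:,2]>.055]
    if len(p)>50: print(len(p),np.median(p,0),cv2.minAreaRect((p[:,:2]*1000).astype(np.float32)))
c=shot('top'); P=cloud(c)
for b in blobs(c,(50,90,30),(85,255,255),60): print(b[0],b[1].round(),np.median(P[b[3]],0).round(4))
E
```

```text
time_s: 25.62
eef_pos: [0.5362, -0.0722, 0.2114]
eef_rot: [0.0, 0.032, 0.999, -0.0]
wrist_force: [-0.1, -0.5, 0.6]
opening: 0.498
grasp_force: 0.0
[[-0.998  0.066  0.     0.536]
 [ 0.066  0.998 -0.001 -0.073]
 [-0.    -0.001 -1.     0.211]
 [ 0.     0.     0.     1.   ]]
(np.int32(2188), array([297., 181.]), array([533. , -49.7]), array([55. , 89.6]), 86.6)
(np.int32(498), array([  6., 393.]), array([ 770.2, -415.7]), array([22.7, 96.7]), 66.8)
(np.int32(955), array([157., 402.]), array([ 776.3, -230.9]), array([36.7, 72.3]), 79.1)
958 [ 0.53145972 -0.07245421  0.05916906] ((516.3104248046875, -71.42164611816406), (9.778045654296875, 119.31880187988281), 86.45675659179688)
498 [ 0.69891531 -0.33765972  0.1273211 ] ((573.9978637695312, -214.62911987304688), (34.44752502441406, 376.17388916015625), 43.568939208984375)
955 [ 0.69769316 -0.18585361  0.13600497] ((588.2739868164062, -137.89358520507812), (25.196578979492188, 298.1393127441406), 66.2147445678711)
61 [366.  58.] [ 0.8343 -0.2155  0.1915]
158 [354.  88.] [ 0.7721 -0.1891  0.1491]
280 [413. 105.] [ 0.723  -0.3408  0.149 ]
183 [380.  97.] [ 0.7627 -0.2653  0.1039]
200 [382. 120.] [ 0.6959 -0.2662  0.1036]
66 [308. 177.] [ 0.5517 -0.072   0.0586]
225 [187. 293.] [0.2487 0.2439 0.0395]
```

View pics/w7.png

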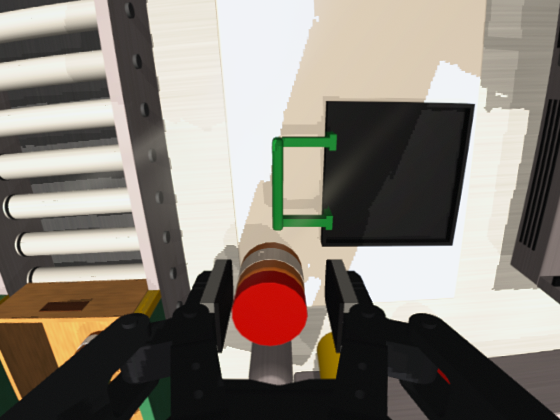

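The tray is empty and undisturbed, with the bar at column 278, rows 138–230. The TCP is right above it, so I'll descend and grip.

```bash
python3 -m handwheel '[[[0,0,0,5,0,0,0],[0,0,0,10,0,0,0],[0,0,0,14,0,0,0],[0,0,0,17,0,0,0],[0,0,0,18,0,0,0],[0,0,0,18,0,0,0],[-1,0,0,18,0,0,0],[-1,0,0,18,0,0,0],[-1,0,0,18,0,0,0],[-1,0,0,18,0,0,0]]]'
python3 - <<'E'
from h import *
# cabinet top target & label roll
c=shot('top'); P=cloud(c); z=P[...,2]
m=(z>.148)&(z<.17)&(P[...,0]>.3)&(P[...,0]<.7)&(P[...,1]>.2)&(P[...,1]<.52); p=P[m]; print(len(p),np.median(p,0),cv2.minAreaRect((p[:,:2]*1000).astype(np.float32)) if len(p) else 0)
E
```

```text
time_s: 26.98
eef_pos: [0.5374, -0.0731, 0.0328]
eef_rot: [0.001, 0.033, 0.999, -0.001]
wrist_force: [-1.2, -0.9, 7.4]
opening: 0.104
grasp_force: 60.7
720 [0.39385041 0.43474677 0.15900189] ((394.5415344238281, 436.70135498046875), (74.66389465332031, 75.05221557617188), 47.29914093017578)
```

```bash
python3 -m handwheel '[[[-1,0,0,-1.5,0,0,0],[-1,0,0,-4,0,0,0],[-1,0,0,-7,0,0,0],[-1,0,0,-10,0,0,0],[-1,0,0,-13,0,0,0],[-1,0,0,-15.5,0,0,0],[-1,0,0,-15.5,0,0,0]]]'
python3 -m handwheel '[[[-1,0,2,0,0,0,0],[-1,0,6,0,0,0,0],[-1,0,10,0,0,0,0],[-1,0,14,0,0,0,0],[-1,0,18,0,0,0,0],[-1,0,22,0,0,0,0],[-1,-0.3,26,0,0,0,0],[-1,-0.3,29.5,0,0,0,0],[-1,-0.3,31.7,0,0,0,0],[-1,-0.3,31.7,0,0,0,0]]]'
python3 - <<'E'
from h import *
c=shot('wrist'); P=cloud(c); T=tcp(); print(T.round(3)); cv2.imwrite('pics/w8.png',c['frame']); H=hsv(c)
m=(H[...,2]<70)&(P[...,1]>.29)&(P[...,1]<.43)&(abs(P[...,0]-.56)<.07)&(P[...,2]>.12); p=P[m]
print(len(p),np.linalg.lstsq(np.c_[p[:,:2],np.ones(len(p))],p[:,2],rcond=None)[0],p.min(0),p.max(0))
E
```

```text
time_s: 27.9
eef_pos: [0.5377, -0.0729, 0.189]
eef_rot: [0.002, 0.033, 0.999, -0.001]
wrist_force: [0.3, -1.2, -2.5]
opening: 0.106
grasp_force: 59.5
time_s: 29.15
eef_pos: [0.5594, 0.2451, 0.185]
eef_rot: [-0.001, 0.032, 0.999, -0.0]
wrist_force: [-0.6, -0.5, -1.9]
opening: 0.104
grasp_force: 59.4
[[-0.998  0.065 -0.002  0.56 ]
 [ 0.065  0.998 -0.001  0.244]
 [ 0.002 -0.001 -1.     0.185]
 [ 0.     0.     0.     1.   ]]
45432 [ 0.04676913 -0.38807731  0.2824413 ] [0.49000661 0.29000239 0.1628441 ] [0.62999825 0.41287769 0.27610767]
```

View pics/w8.png

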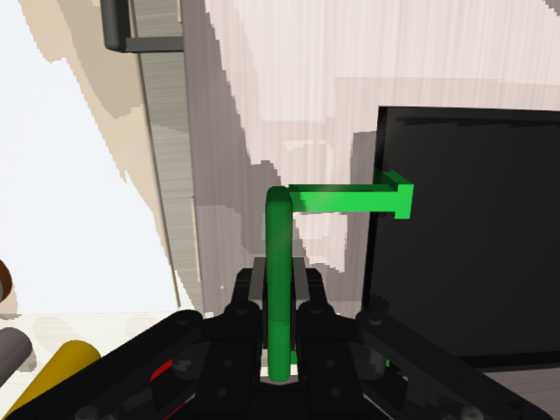

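The tray is level over the cabinet top, clear of the roll. I'll lower, release and rise.

```bash
python3 -m handwheel '[[[-1,0,0,1.5,0,0,0],[-1,0,0,3,0,0,0],[-1,0,0,3.8,0,0,0],[-1,0,0,4.2,0,0,0],[-1,0,0,4.5,0,0,0],[-1,0,0,4.6,0,0,0],[-1,0,0,4.6,0,0,0]]]'
python3 -m handwheel '[[[0,0,0,0,0,0,0],[0,0,0,0,0,0,0],[0,0,0,0,0,0,0],[0,0,0,-2,0,0,0],[0,0,0,-5,0,0,0],[0,0,0,-9,0,0,0],[0,4,-6,-13,0,0,0],[0,10,-12,-15,0,0,0],[0,14,-16,-15,0,0,0],[0,14,-16,-15,0,0,0]]]'
python3 - <<'E'
from h import *
c=shot('top'); P=cloud(c); H=hsv(c); cv2.imwrite('pics/t9.png',c['frame']); print(tcp()[:3,3])
m=(H[...,2]<60)&(P[...,1]>.30)&(P[...,1]<.42)&(abs(P[...,0]-.569)<.06)&(P[...,2]>.11)&(P[...,2]<.15); p=P[m]
print(len(p),np.median(p,0),np.linalg.lstsq(np.c_[p[:,:2],np.ones(len(p))],p[:,2],rcond=None)[0])
for b in blobs(c,(50,90,30),(85,255,255),60): print(b[0],b[1].round(),np.median(P[b[3]],0).round(4))
m=cv2.inRange(H,np.array((5,70,30)),np.array((25,255,255)))>0
q=P[m&(P[...,2]>.112)&(P[...,2]<.13)&(P[...,0]>.58)&(P[...,0]<.86)&(P[...,1]<-.19)&(P[...,1]>-.34)]; print('carton x',q[:,0].min(),q[:,0].max())
E
```

```text
time_s: 30.08
eef_pos: [0.5607, 0.2436, 0.1406]
eef_rot: [0.0, 0.033, 0.999, 0.0]
wrist_force: [0.2, -0.5, -1.8]
opening: 0.109
grasp_force: 59.4
time_s: 31.32
eef_pos: [0.4088, 0.092, 0.2924]
eef_rot: [0.002, 0.034, 0.999, -0.0]
wrist_force: [0.2, 0.1, 0.5]
opening: 0.502
grasp_force: 0.0
[0.40699596 0.09067802 0.2926617 ]
1986 [0.56906789 0.35994069 0.12336817] [-0.0021119  -0.00082585  0.12469743]
62 [366.  58.] [ 0.8335 -0.2155  0.1917]
253 [355. 103.] [ 0.7261 -0.1893  0.1498]
239 [413. 105.] [ 0.7246 -0.3414  0.1495]
183 [380.  97.] [ 0.7632 -0.2655  0.104 ]
200 [382. 120.] [ 0.6963 -0.2663  0.1036]
111 [177. 152.] [0.5971 0.2644 0.1561]
62 [167. 180.] [0.5237 0.2898 0.1545]
carton x 0.6166890477021487 0.8340901300761634
```

View pics/t9.png

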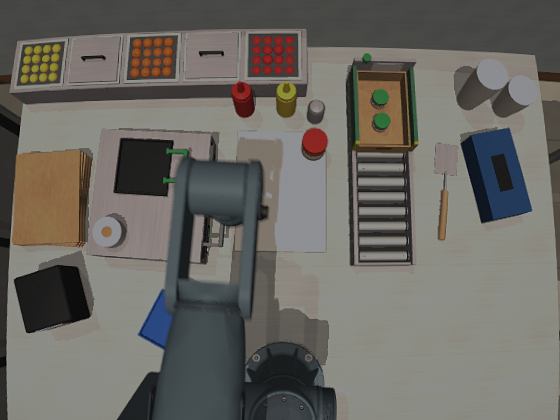

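The tray lies flat on the cabinet (floor z 0.123) with its handle to the front. The carton is home at (382,110) with both jars upright, and everything else is unmoved. I'm handing in.

```bash
python3 -c "
from bench import ctrl
print(ctrl.hand_in())"
```

```text
the job is handed in; nothing more can be done
None
```

I've handed the job in, with about 31 s on the robot's clock: both jars found in the tray stand upright in the carton, the carton is home against the bay's end stop, and the empty tray lies flat on the cabinet, handle to the front.

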